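# Load a bur into the mill's tool magazine and index it

### The job

Bring pocket 4 of the mill's tool magazine to the red cap, turning the magazine click by click until pocket 4 rests in the click there, and load the new yellow bur into that pocket: press it down gently until it snaps fully home, without driving the sprung socket down onto its stop. Pockets are counted clockwise from above, the red socket being pocket 1. Leave the plaster model, the paste jar and the spatula where they are.

Things in the scene. Friction and masses are not known exactly. Their poses are not given: they have to be found in the camera images.
- knob (a point): Centre of the black round hand knob (36 mm across, 24 mm tall, top 108 mm above the bench) on the vertical axis of the magazine's rotor. Its cross pin has 0.44 rad of free play on the rotor; past the play the rotor turns with it, either way, without end. A click is 36 degrees: the torque jumps to about 0.25 N m, falls to zero half-way, then the rotor jumps on by itself.
- pocket4 (a point): Mouth centre of pocket 4, an empty dark tube (17 mm outside, 13 mm bore, 38 mm tall) standing on the rotor 75 mm from its axis, mouth 88 mm above the bench. The socket is sprung: it yields downwards from 2 N on, about 0.7 N per mm, stop at 14 mm. Two spring balls inside resist the bur's ridge (peak roughly 5 to 9 N, felt from 6 mm before home) and snap behind it; this point moves with the socket.
- pocket1 (a point): Mouth centre of pocket 1, the red socket with a red collar at its foot, on the same circle. The ten sockets stand every 36 degrees (46 mm apart), numbered clockwise seen from above. Pockets 4, 6 and 9 are empty; the others hold burs fast in them, blue or white sleeves 21 mm across and 20 mm tall, shanks up to 120 mm above the bench.
- bur_grip (a point): Centre of the yellow sleeve of the new bur, the part to grip: upright cylinder 21 mm across and 20 mm tall, a 6 mm shank stands 12 mm out of its top. The bur weighs about 45 g and stands loosely in the middle post of the stand.
- bur_flange (a point): Centre of the underside of the yellow sleeve, 10 mm below bur_grip. It rests on the socket's mouth when the bur is home. Below it the steel part reaches 20 mm down: 10.8 mm thick at the top and at its ridge, 7.2 mm neck, 4 mm tip.
- stand: Black plate (60 by 170 by 10 mm) with three aluminium posts along its own y axis, 62 mm apart, 17 mm thick, tops 40 mm above the bench; origin under its centre. The plate is fixed. The yellow bur stands in the middle post, a white one (fixed) at +y, the -y post is empty.
- model: Plaster dental model on a brown base, 58 by 64 by 44 mm, loose; origin at the centre of its underside. Leave it.
- paste: Jar of polishing paste with a blue cap, 54 mm across, 45 mm tall, loose; origin at the centre of its underside. Leave it.
- spatula: Spatula with a dark wooden handle, 150 mm long, lying loose along its own x axis. Leave it.
- red_cap (a point): Centre of the top of the red cap (17 mm across, 57 mm above the bench), 112 mm from the rotor axis, on one of four posts around the fixed base; the other three posts carry grey caps. A sprung brass roller clicks the rotor into ten rests; in one of them pocket 4 stands exactly between the axis and the red cap, 37 mm from the cap.
There are look-alikes about, which are no part of the job. Of the things shaped like the part that bears bur_grip, the yellow one is meant.

How it is judged:
By the outcome, as a careful person would: the job done as asked, in the order asked, and still so for the second after the job is handed in, with the robot touching nothing.
It also fails if it takes over 72 s, if anything falls off the work surface, if the arm or the gripper's body presses on something with over 40 N, if the wrist force passes 120 N, or if a joint passes its speed limit or range.

### The arm

A 6-joint arm with a two-finger parallel gripper is mounted at the origin on the work surface. World frame = base frame: x ahead of the robot, y to its left, z up, the work surface at z = 0. Lengths are in m, angles in rad, forces in N, time in s.
With the tool pointing down it reaches from about 0.3 to 0.75 m from the base axis. Payload 8.5 kg.
Tool frame: the origin (TCP) lies midway between the tips of the shut fingers; the grasp point (between the pads) lies 19 mm behind it; z points along the fingers, y is the line along which they close (so a half turn about z gives the same grasp; the last joint's range is limited). The gripper opens to 85 mm and grips with 20 to 120 N. Pads are 22 mm wide; open, the fingers measure 114 mm over their backs; the gripper's body (76 mm by 85 mm) begins 54 mm behind the grasp point. The pads swing forward as they close: fully open they stand 13 mm farther back than shut.
Start: joints at [-0.215, 0.381, 1.297, -0, 1.464, -0.215], TCP at [0.55, 0, 0.201] pointing down, gripper open.
Joint ranges: [-3.11, 3.11], [-0.89, 2.33], [0.22, 2.48], [-1.42, 4.56], [0.17, 2.85], [-2.88, 2.88]. Speed limits (rad/s): [2.39, 2.39, 3.14, 3.14, 3.14, 3.14].

### API

Orientations are given as a unit quaternion [x, y, z, w].
In Python, from station import arm, eoat, readout, eyes gives the robot as it stands. Calls block until the motion is done:
- arm.move_ptp(position, orientation): joint-space move of the TCP to a pose.
- arm.line_to(position, rot=None, vel=0.15, max_force=None): straight line of the TCP; rot=None keeps the orientation; vel is the mean speed in m/s. With max_force (N) it stops when the force on the tool has changed by that much, and returns True; else False.
- arm.movej(angles): joint-space move.
- eoat.gripper_to(opening, grip_force=None): finger opening in m; grip_force is the grip in N (None keeps the last); returns when the fingers have stopped.
- arm.hold(seconds).
- arm.solve_ik(position, orientation): joint angles nearest the present ones, or None.
- readout.get_obs(): the state.
- eyes.camera(name): name is "scene" or "side" or "wrist"; returns the picture (400x640x3 uint8, red, green, blue); there is no depth.
- eyes.calibration(name): a dict with "vertical_fov" (degrees; the focal length in pixels is half the picture's height over the tangent of half this angle, whatever the lens; pixels are square), "cx", "cy" (the principal point, pixels), "R" (3x3) and "t" (3): a world point X has camera coordinates R X + t; the wrist camera has in their place "T_tool_cam" (4x4, takes a point from camera to tool coordinates, whose origin is the TCP and whose axes are the flange's). Camera axes: x right, y down, z forward; pixel columns grow to the right and rows downward; lengths in m; the calibration is good to about 2 mm. A picture is of the moment at which its call begins: read the wrist's pose just before it. calibration takes no time and is no camera call.
A pose or a line that the arm cannot do raises arm.PlanningError and nothing moves.
- arm.finish_job(): hands the job in; it is judged then, once.
The state is a dict: "time_s": time; "joints": joint angles; "joint_vel": joint speeds; "joint_efforts": joint torques, N m; "position": TCP position; "tool_rot": TCP orientation; "contact_force": force on the tool from outside, world axes, zero at the start; "ft_torque": the same for the moment, N m; "finger_gap": finger opening in m; "gripper_force": force on a finger pad.
Only numpy, scipy, OpenCV 4.12 (cv2) and the standard library are available. Lean on these libraries where they do the work, as an engineer would, in place of code of your own. Each camera call takes 0.05 s, during which the arm holds its last target. There are 200 camera calls.

## Working session

There is one attempt and no reset: what is moved stays moved. The work goes in short steps, each a Python script; the robot and the scene stay as the last script left them, time stands still between calls to the robot, and variables do not carry over. Pictures are saved under pics/ and viewed, at most 10 in all, crops included, and the job is handed in when it is done.

```bash
ls; mkdir -p pics; python3 - <<'E'
from station import arm, eoat, readout, eyes
import cv2,numpy as np
o=readout.get_obs();print(o)
for n in("scene","side","wrist"):
    im=eyes.camera(n);cv2.imwrite(f"pics/{n}0.png",im[...,::-1]);c=eyes.calibration(n);print(n,c)
E
```

```text
pics
{'time_s': 0.0, 'joints': array([-2.15275952e-01,  3.81210731e-01,  1.29829164e+00, -5.84867846e-06,
        1.46361858e+00, -2.15307330e-01]), 'joint_vel': array([ 0.00017633,  0.00027531, -0.00020463, -0.00037875, -0.00230417,
       -0.0005593 ]), 'joint_efforts': array([-1.00240642e-03, -4.48466885e+01, -2.31285810e+01, -2.87182611e-04,
        4.73836102e-03,  1.77242771e-05]), 'position': array([5.49645810e-01, 8.66272386e-05, 2.00493498e-01]), 'tool_rot': array([ 7.07095258e-01,  7.07117891e-01, -4.14874915e-04, -6.41724076e-04]), 'contact_force': array([ 0.17370038, -1.03110797, -0.03385925]), 'ft_torque': array([0.00800856, 0.01017976, 0.0143219 ]), 'gripper_force': 0.0, 'finger_gap': 0.08545128657173422}
scene {'vertical_fov': 50.91858245032142, 'cx': 318.0056504584763, 'cy': 198.45081741630338, 'R': array([[ 0.13845929,  0.9902883 , -0.01257429],
       [ 0.76816139, -0.11539872, -0.62977076],
       [-0.62510567,  0.07753853, -0.77667926]]), 't': array([-0.13809748, -0.3573868 ,  1.37834332])}
side {'vertical_fov': 53.763821531304686, 'cx': 313.7910588336977, 'cy': 200.6325527549839, 'R': array([[ 0.95161462, -0.30716921,  0.00875777],
       [-0.22226883, -0.7077124 , -0.67062637],
       [ 0.21219375,  0.63623128, -0.7417436 ]]), 't': array([-0.52597445,  0.21007409,  0.73446621])}
wrist {'vertical_fov': 67.2046277120949, 'cx': 319.6370273939534, 'cy': 201.54136467213536, 'T_tool_cam': array([[-4.62196117e-05, -9.61564452e-01, -2.74579321e-01,
         6.82224157e-02],
       [ 9.99999956e-01, -1.25036838e-04,  2.69544585e-04,
        -3.41256357e-04],
       [-2.93517021e-04, -2.74579296e-01,  9.61564415e-01,
        -1.73330387e-01],
       [ 0.00000000e+00,  0.00000000e+00,  0.00000000e+00,
         1.00000000e+00]])}
```

View pics/scene0.png

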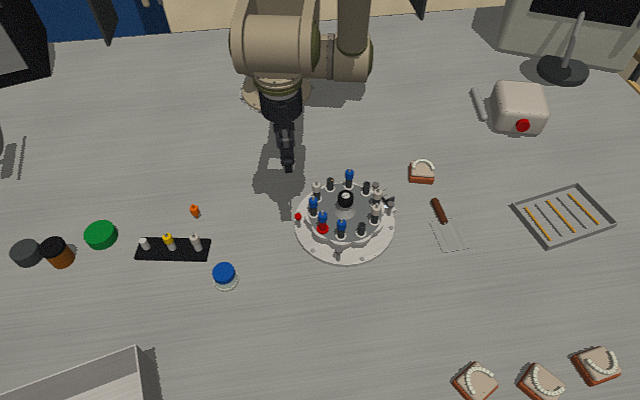

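View pics/side0.png

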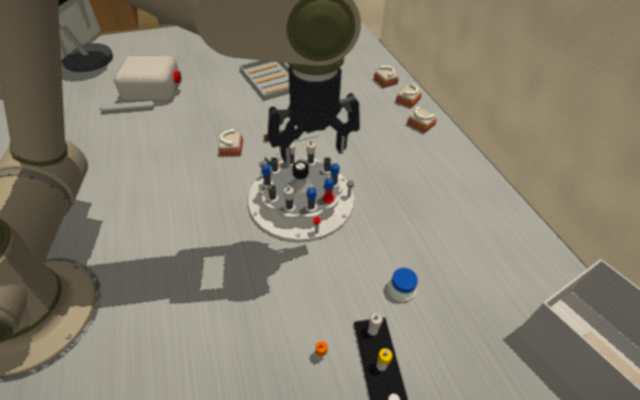

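The scene view shows the knob at (345,198), the red cap at (298,216), the red collar at (322,229) and the yellow bur at (168,240). In the side view the same things are at (300,169), (317,221), (328,197) and (385,355). I'll triangulate these and zoom in.

```bash
cat > h.py <<'E'
from station import arm, eoat, readout, eyes
import cv2,numpy as np
from scipy.spatial.transform import Rotation as Rn
def cam(n,o=None):
    c=eyes.calibration(n);f=200/np.tan(np.radians(c["vertical_fov"]/2))
    if n=="wrist":
        T=np.eye(4);T[:3,:3]=Rn.from_quat(o["tool_rot"]).as_matrix();T[:3,3]=o["position"]
        M=np.linalg.inv(T@c["T_tool_cam"]);R,t=M[:3,:3],M[:3,3]
    else:R,t=np.array(c["R"]),np.array(c["t"])
    return f,c["cx"],c["cy"],R,t
def onz(k,uv,z):
    f,cx,cy,R,t=k;d=R.T@np.array([(uv[0]-cx)/f,(uv[1]-cy)/f,1]);C=-R.T@t
    return C+d*(z-C[2])/d[2]
def px(k,X):
    f,cx,cy,R,t=k;p=R@np.asarray(X)+t;return np.array([cx+f*p[0]/p[2],cy+f*p[1]/p[2]])
def quat(yaw): # tool down, closing axis y at angle yaw
    y=np.array([np.cos(yaw),np.sin(yaw),0]);z=np.array([0,0,-1.]);return Rn.from_matrix(np.c_[np.cross(y,z),y,z]).as_quat()
E
python3 - <<'E'
from h import *
s,d=cam("scene"),cam("side")
for n,a,b,z in(("knob",(345,194),(300,165),.108),("cap",(298,215),(317,219),.057),("yel",(168,235),(385,352),.07),):
    print(n,onz(s,a,z),onz(d,b,z))
for n,(u,v,w,h) in dict(scene=(280,155,130,110),side=(235,130,130,110)).items():
    im=cv2.imread(f"pics/{n}0.png")[v:v+h,u:u+w];cv2.imwrite(f"pics/{n}c.png",cv2.resize(im,None,fx=5,fy=5,interpolation=cv2.INTER_CUBIC))
E
```

```text
knob [0.55933894 0.12455447 0.108     ] [0.56140233 0.1272164  0.108     ]
cap [0.56446418 0.01401367 0.057     ] [0.56309382 0.01207407 0.057     ]
yel [ 0.58668704 -0.27905806  0.07      ] [ 0.57710042 -0.28786358  0.07      ]
```

View pics/scenec.png

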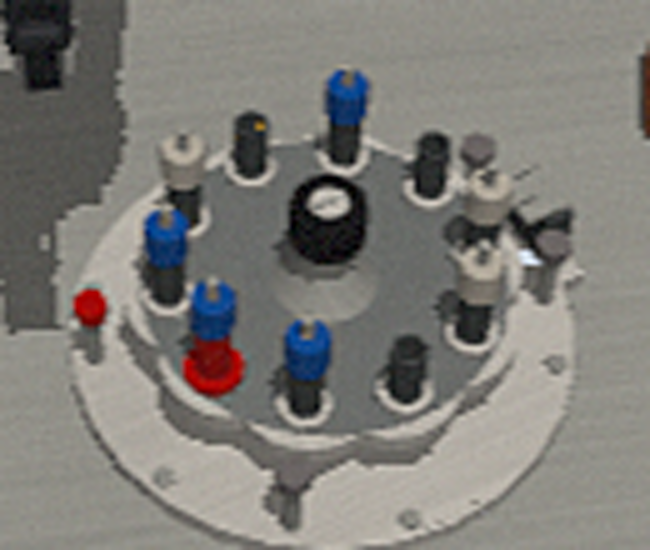

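Pocket 1 is the red socket at lower left, and clockwise in the image gives 2 (blue), 3 (white) and 4 (the empty tube at about (330,180) full frame). 6 and 9 are also empty, as stated. Pocket 2 seems to be at the red cap now, which I'll check with numbers. Then I'll look from above with the wrist camera.

```bash
python3 - <<'E'
from h import *
s,d=cam("scene"),cam("side")
K=np.array([.560,.126]);C=np.array([.5638,.013])
a=np.degrees(np.arctan2(*(C-K)[::-1]));print("cap ang",a)
for n,uv in((2,(165,215)),(4,(250,117)),(6,(432,138)),(9,(408,342))):
    z=.108 if n==2 else .088
    p=onz(s,(280+uv[0]/5,155+uv[1]/5),z)[:2]-K;print(n,np.degrees(np.arctan2(p[1],p[0])),np.hypot(*p))
for n,k in(("scene",s),("side",d)):
    h=cv2.cvtColor(cv2.imread(f"pics/{n}0.png"),cv2.COLOR_BGR2HSV);m=cv2.inRange(h,(22,150,100),(34,255,255))
    nn,l,st,ce=cv2.connectedComponentsWithStats(m)
    for i in range(1,nn):
        if st[i,4]>30:print(n,st[i],onz(k,ce[i],.053))
for yaw in(-1,-.8,.8,1.):print(yaw,arm.solve_ik([.56,.126,.25],quat(yaw)))
print(arm.solve_ik([.585,-.285,.25],quat(0)))
E
```

```text
cap ang -88.07396508192649
2 -89.89018277164793 0.07490518406494867
4 -160.60430548136503 0.07448315271267415
6 126.74472449323946 0.07359218940654975
9 18.123020135365405 0.07523149381848554
scene [162 233  11  12  81] [ 0.58455834 -0.28574924  0.053     ]
side [379 348  14  17 171] [ 0.57915186 -0.28865722  0.053     ]
-1 [ 1.51533192e-02  3.95620737e-01  1.13270542e+00 -4.44089210e-16
  1.61326650e+00  1.01515332e+00]
-0.8 [ 1.51533192e-02  3.95620737e-01  1.13270542e+00 -4.44089210e-16
  1.61326650e+00  8.15153319e-01]
0.8 [ 1.51533192e-02  3.95620737e-01  1.13270542e+00 -4.44089210e-16
  1.61326650e+00 -7.84846681e-01]
1.0 [ 1.51533192e-02  3.95620737e-01  1.13270542e+00 -4.44089210e-16
  1.61326650e+00 -9.84846681e-01]
[-6.34900923e-01  5.44309901e-01  8.83281530e-01 -4.44089210e-16
  1.71400122e+00 -6.34900923e-01]
```

```bash
python3 - <<'E'
from h import *
eoat.gripper_to(.058,40)
arm.move_ptp([.56,.126,.2],quat(-.8))
o=readout.get_obs();im=eyes.camera("wrist");np.save("o1.npy",np.r_[o["position"],o["tool_rot"]])
print(o["time_s"],o["position"])
k=cam("wrist",o);im=im[...,::-1].copy();cv2.imwrite("pics/w1raw.png",im)
for p in([.56,.126,.108],[.5638,.013,.057],[.489,.101,.088]):
    u=px(k,p);print(u);cv2.drawMarker(im,tuple(int(x) for x in u),(0,255,0),0,12)
cv2.imwrite("pics/w1.png",im)
E
```

```text
1.5083 [0.56002279 0.1256358  0.19997733]
[318.40877375 193.56929064]
[391.88540101 246.98348701]
[288.05596602 252.65332449]
```

View pics/w1.png

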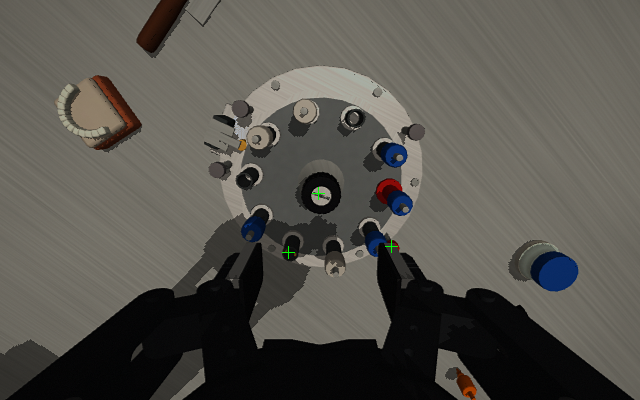

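The marker predictions land on the knob (about (320,195)), on pocket 4 and on the red cap. Next I'll grip the knob and turn it counter-clockwise while logging the torque.

```bash
python3 - <<'E'
from h import *
P=[.5603,.1262]
hit=arm.line_to([*P,.081],vel=.12,max_force=8)
o=readout.get_obs();print(hit,o["time_s"],o["position"],o["contact_force"])
if not hit:
    eoat.gripper_to(.03,40)
    o=readout.get_obs();print(o["time_s"],o["finger_gap"],o["gripper_force"],o["contact_force"],o["ft_torque"])
    q=o["joints"].copy();q0=q[5]
    for i in range(1,13):
        q[5]=q0-.05*i;arm.movej(q);o=readout.get_obs()
        print(i,round(o["time_s"],2),round(q0-o["joints"][5],3),o["ft_torque"].round(3),o["contact_force"].round(1))
E
```

```text
False 2.7 [0.56073563 0.12617145 0.08173103] [ 0.39431968 -0.33062667  0.69179852]
3.0833 0.030146540301456814 0.0 [-0.1800591  -0.0877708   0.11495834] [0.04570209 0.04217201 0.01529256]
1 3.33 0.049 [0.036 0.01  0.003] [-0.  -1.2  0.2]
2 3.58 0.098 [ 0.014  0.016 -0.02 ] [ 1.3 -0.9  0.1]
3 3.83 0.148 [-0.017  0.018  0.029] [ 0.4 -0.5  0.2]
4 4.08 0.198 [ 0.011  0.001 -0.002] [-1.1  1.   0.1]
5 4.33 0.247 [ 0.02  -0.006 -0.015] [0.4 0.6 0.6]
6 4.58 0.297 [-0.038  0.003  0.024] [-0.3  0.2 -0.2]
7 4.83 0.347 [-0.057 -0.01   0.034] [-0.5  0.5  0.2]
8 5.08 0.397 [-0.005  0.046 -0.02 ] [0.4 1.2 0.3]
9 5.33 0.447 [-0.027 -0.051  0.018] [ 0.2  0.1 -0.3]
10 5.58 0.497 [ 0.041  0.004 -0.042] [0.2 0.5 0.2]
11 5.83 0.547 [ 0.01  -0.011 -0.039] [ 0.3  0.5 -0.6]
12 6.08 0.597 [ 0.034 -0.005 -0.003] [-0.5  0.2  0.1]
```

The fingers closed to 30 mm with no contact, so they missed the knob. I'll look before doing anything else.

```bash
python3 - <<'E'
from h import *
im=np.hstack([eyes.camera("wrist")[100:400,120:520],cv2.resize(eyes.camera("side")[100:250,220:420],(400,300))])
cv2.imwrite("pics/w2.png",im[...,::-1]);o=readout.get_obs();print(o["position"],o["finger_gap"],o["gripper_force"])
E
```

```text
[0.56035434 0.12622479 0.08118036] 0.03023763217140207 0.0
```

View pics/w2.png

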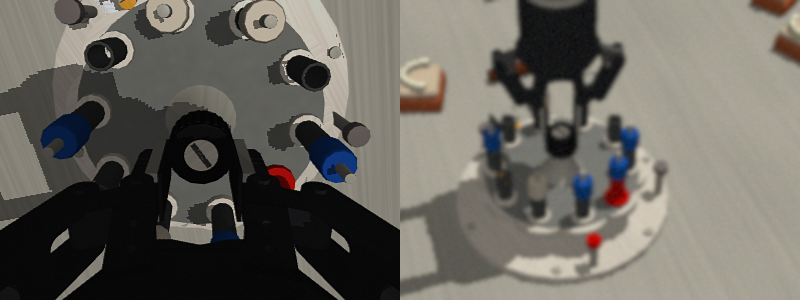

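The knob is between the fingers but they weren't clamped on it. I'll return to the starting yaw and close fully on it.

```bash
python3 - <<'E'
from h import *
eoat.gripper_to(.045)
arm.move_ptp([.5603,.1262,.081],quat(-.8))
eoat.gripper_to(.0,50)
o=readout.get_obs();print(o["time_s"],o["position"],o["finger_gap"],o["gripper_force"],o["contact_force"],o["ft_torque"])
if o["gripper_force"]>10:
    q=o["joints"].copy();q0=q[5]
    for i in range(1,13):
        q[5]=q0-.05*i;arm.movej(q);o=readout.get_obs()
        print(i,round(o["time_s"],2),round(q0-o["joints"][5],3),o["ft_torque"].round(3),o["contact_force"].round(1))
E
```

```text
7.6083 [0.56029793 0.12621823 0.08100196] 7.838134405426135e-05 0.0 [0.52888273 0.00128226 0.24717771] [-0.04661729 -0.04013506  0.03056946]
```

```bash
python3 - <<'E'
from h import *
o=readout.get_obs();k=cam("wrist",o)
print(px(k,o["position"]),px(k,[.56,.126,.108]),px(cam("scene"),o["position"]),px(cam("side"),o["position"]))
a=eyes.camera("wrist")[100:400,120:520];b=cv2.resize(eyes.camera("side")[100:250,220:420],(400,300))
c=cv2.resize(eyes.camera("scene")[130:280,250:450],(400,300))
cv2.imwrite("pics/w3.png",np.vstack([np.hstack([a,b]),np.hstack([c,c*0])])[...,::-1])
E
```

```text
[318.28334082 231.13238765] [317.96960036 250.56536043] [345.34581988 201.65398228] [299.85946323 174.38820339]
```

View pics/w3.png

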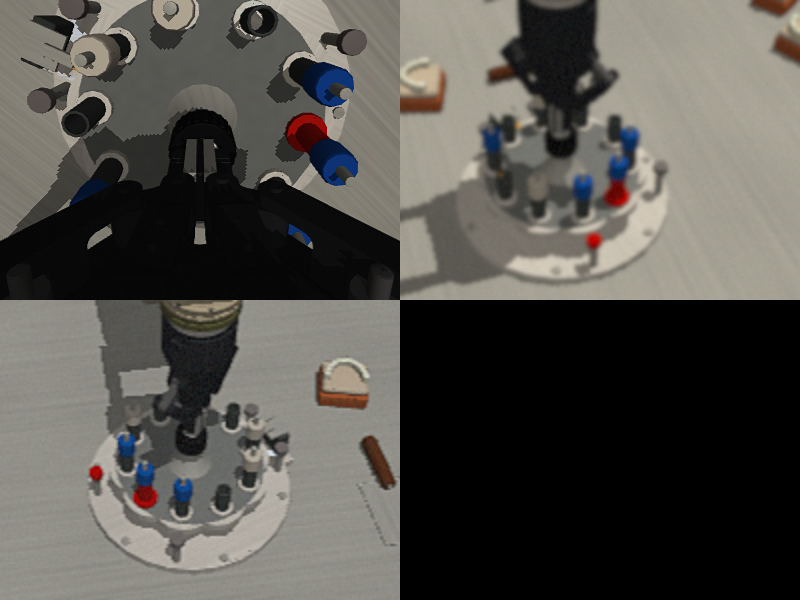

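The shut fingers are drawn at the knob with no force, so the heights or positions don't add up. I'll probe gently from above with shut fingers.

```bash
python3 - <<'E'
from h import *
print(px(cam("side"),[.56,.126,.108]),px(cam("side"),[.56,.126,.084]))
arm.line_to([.5603,.1262,.14],vel=.15)
o=readout.get_obs();print(o["time_s"],o["position"],o["contact_force"],o["finger_gap"])
k=cam("wrist",o);print("tcp",px(k,o["position"]),"knob",px(k,[.56,.126,.108]),px(cam("side"),o["position"]),px(cam("scene"),o["position"]))
a=eyes.camera("wrist")[100:400,120:520];b=cv2.resize(eyes.camera("side")[110:210,235:368],(400,300))
hit=arm.line_to([.5603,.1262,.085],vel=.04,max_force=4)
o=readout.get_obs();print(hit,o["time_s"],o["position"],o["contact_force"])
c=cv2.resize(eyes.camera("scene")[150:250,280:413],(400,300));d=cv2.resize(eyes.camera("side")[110:210,235:368],(400,300))
cv2.imwrite("pics/w4.png",np.vstack([np.hstack([a,b]),np.hstack([c,d])])[...,::-1])
E
```

```text
[299.53846122 165.49736599] [299.73452043 173.50450665]
8.3 [0.55992689 0.12619069 0.13931527] [-0.34747988 -0.33705927 -0.28017923] 0.0001834988555172802
tcp [318.2834124  231.13234693] knob [318.76086422 215.0791248 ] [299.2109521  154.48270252] [346.30388523 185.09223328]
False 9.925 [0.56042861 0.12619954 0.08525811] [ 0.14531254 -0.22536592 -0.06617846]
```

View pics/w4.png

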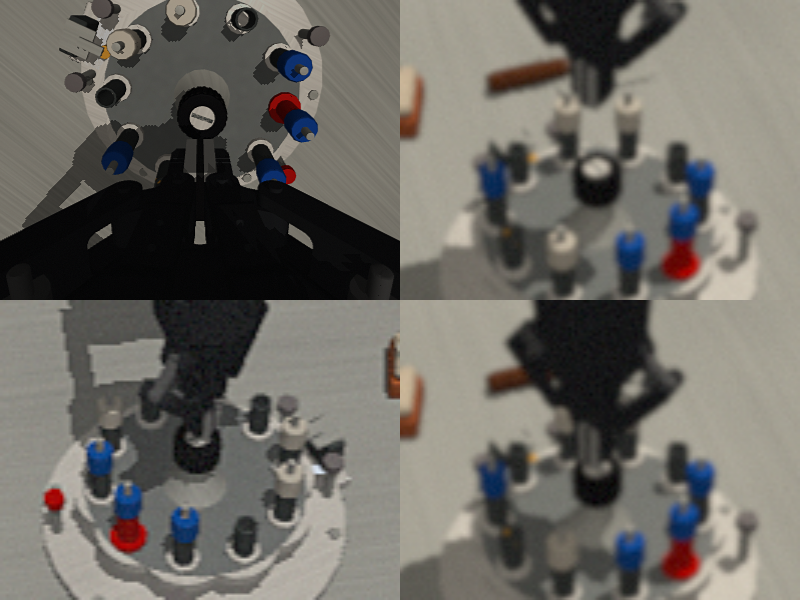

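At TCP 0.14 the side view shows the fingertips well above the predicted TCP: row about 145 against 154 predicted. The fingertips may really end about 27 mm behind the stated TCP. I'll probe lower, stopping on contact, to find the true offset.

```bash
python3 - <<'E'
from h import *
hit=arm.line_to([.5603,.1262,.055],vel=.03,max_force=4)
o=readout.get_obs();print(hit,o["time_s"],o["position"],o["contact_force"],o["ft_torque"])
E
```

```text
True 10.4833 [0.56059193 0.12620371 0.07781085] [-0.19407715 -0.4908673   7.01118613] [-0.00759203  0.04445083  0.01567589]
```

Contact came at TCP 0.078 on the 0.108 knob top, so the real fingertips sit about 29 mm behind the reported TCP. I'll apply that offset and regrip the knob.

```bash
cat >> h.py <<'E'
OFF=.029  # real finger tips sit this far above the reported TCP (probed on the knob top)
E
python3 - <<'E'
from h import *
arm.line_to([.5603,.1262,.1],vel=.15)
eoat.gripper_to(.06,50)
hit=arm.line_to([.5603,.1262,.083-OFF],vel=.1,max_force=6)
o=readout.get_obs();print(hit,o["time_s"],o["position"],o["contact_force"])
if not hit:
  eoat.gripper_to(.0,50)
  o=readout.get_obs();print(o["time_s"],o["finger_gap"],o["gripper_force"],o["contact_force"],o["ft_torque"])
  if o["finger_gap"]>.03:
    q=o["joints"].copy();q0=q[5]
    for i in range(1,13):
        q[5]=q0-.05*i;arm.movej(q);o=readout.get_obs()
        print(i,round(o["time_s"],2),round(q0-o["joints"][5],3),o["ft_torque"].round(3),o["contact_force"].round(1))
E
```

```text
False 11.9917 [0.56057367 0.12621395 0.05435254] [-0.78250778  0.01013506 -0.41942626]
12.3417 0.034623544892588926 50.15896439552307 [ 1.47434441 -4.10941855  6.48812746] [-0.73948019 -0.31478136  0.03018038]
1 12.59 0.049 [-0.187 -0.099 -0.001] [ 0.3 -1.8  0. ]
2 12.84 0.098 [-0.205  0.027  0.039] [-0.1 -1.8  1.9]
3 13.09 0.147 [-0.137  0.116 -0.206] [ 0.1 -0.8  1.7]
4 13.34 0.197 [-0.059  0.211 -0.17 ] [-1.3 -0.9  2.6]
5 13.59 0.248 [-0.037  0.33  -0.135] [-1.7  0.3  2.6]
6 13.84 0.298 [ 0.034  0.512 -0.116] [-2.2 -0.5  4.2]
7 14.09 0.348 [ 0.161  0.62  -0.063] [-2.8  0.7  4.2]
8 14.34 0.398 [ 0.169  0.75  -0.05 ] [-4.6  0.8  5.6]
9 14.59 0.448 [0.228 0.841 0.004] [-4.6  1.4  5.1]
10 14.84 0.498 [0.202 0.786 0.013] [-5.2  0.3  6.1]
11 15.09 0.548 [0.244 0.916 0.007] [-4.4  1.5  6.2]
12 15.34 0.598 [0.222 0.945 0.003] [-4.5  1.4  5.3]
```

The first click is clear: contact at 0.13 rad and torque back to zero at 0.44. The second should start at about 0.76 and release at about 1.07.

```bash
python3 - <<'E'
from h import *
o=readout.get_obs();q=o["joints"].copy();q0=q[5]+.6
for a in (.7,.75,.8,.85,.9,.95,1.0,1.05,1.1,1.15):
    q[5]=q0-a;arm.movej(q);o=readout.get_obs()
    print(a,round(o["time_s"],2),round(q0-o["joints"][5],3),o["ft_torque"].round(3),o["contact_force"].round(1))
E
```

```text
0.7 15.59 0.696 [ 0.122  0.673 -0.022] [-4.7  0.7  5.3]
0.75 15.84 0.746 [ 0.117  0.822 -0.025] [-4.4  1.5  4.5]
0.8 16.09 0.796 [ 0.123  0.825 -0.174] [-4.6  0.5  6. ]
0.85 16.34 0.846 [ 0.08   0.877 -0.235] [-5.1  0.7  5.3]
0.9 16.59 0.896 [ 0.114  0.908 -0.152] [-5.6  1.2  6.2]
0.95 16.84 0.946 [ 0.103  0.946 -0.146] [-5.9 -0.1  5.8]
1.0 17.09 0.996 [ 0.072  0.913 -0.071] [-5.4 -0.4  6.4]
1.05 17.34 1.046 [ 0.072  0.99  -0.014] [-6.3  0.6  5.6]
1.1 17.59 1.096 [ 0.056  0.972 -0.032] [-6.7  0.3  6.9]
1.15 17.84 1.146 [ 0.071  1.037 -0.006] [-7.2  0.4  8. ]
```

Second click done. I'll release, then look at the rotor and at the bur from above.

```bash
python3 - <<'E'
from h import *
eoat.gripper_to(.06)
arm.line_to([.5603,.1262,.14],vel=.15)
out=[]
for n,P,yaw in(("A",[.5625,.062,.2],0.),("B",[.582,-.28,.17],0.)):
    arm.move_ptp(P,quat(yaw));arm.hold(.15)
    o=readout.get_obs();im=eyes.camera("wrist")[...,::-1].copy();cv2.imwrite(f"pics/raw{n}.png",im)
    np.save(f"o{n}.npy",np.r_[o["position"],o["tool_rot"]]);k=cam("wrist",o)
    for p in([.5603,.1262,.108],[.5638,.013,.057],[.5628,.0512,.088]) if n=="A" else ([.582,-.287,.06],):
        u=px(k,p);print(n,u);cv2.circle(im,tuple(int(x) for x in u),2,(0,255,0),1)
    out.append(im[80:330,160:480])
print(readout.get_obs()["time_s"])
cv2.imwrite("pics/w5.png",cv2.resize(np.hstack(out),(800,312),interpolation=cv2.INTER_CUBIC))
E
```

```text
A [318.63268495 121.56503353]
A [321.96303776 225.93764727]
A [321.24081588 200.43053112]
B [319.37139525 197.11890224]
21.0667
```

View pics/w5.png

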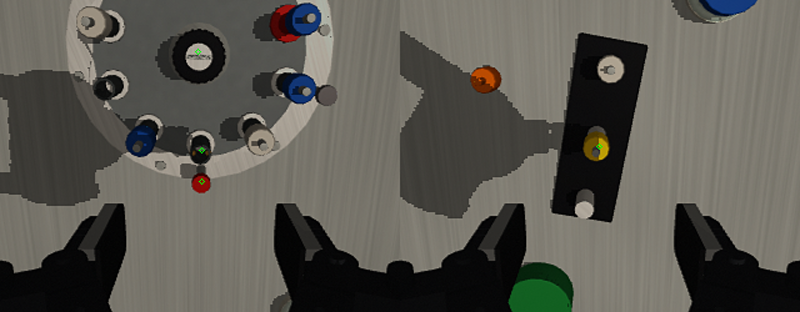

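The rotor, pocket 4 (between blue 5 and white 3) and the red cap are aligned, with the predicted marks on them. The yellow bur is at the mark in the second view. I'll refine numerically and grasp it, closing along the stand's short axis.

```bash
python3 - <<'E'
from h import *
def L(n):
    a=np.load(f"o{n}.npy");return cam("wrist",dict(position=a[:3],tool_rot=a[3:])),cv2.imread(f"pics/raw{n}.png")
def comp(m,amin=20):
    n,l,st,ce=cv2.connectedComponentsWithStats(m);return [(st[i].tolist(),ce[i]) for i in range(1,n) if st[i,4]>=amin]
k,im=L("A");h=cv2.cvtColor(im,cv2.COLOR_BGR2HSV)
m=cv2.inRange(h,(0,150,90),(8,255,255))|cv2.inRange(h,(172,150,90),(180,255,255))
for s,c in comp(m):print("red",s,c,onz(k,c,.057))
g=cv2.cvtColor(im,cv2.COLOR_BGR2GRAY)
m=np.zeros_like(g);m[90:150,290:350]=(g[90:150,290:350]<45)*255
for s,c in comp(m,80):
    (u,r)=cv2.minEnclosingCircle(np.argwhere(m>0)[:,::-1].astype(np.float32));print("knob",s,u,r,onz(k,u,.1))
k,im=L("B");h=cv2.cvtColor(im,cv2.COLOR_BGR2HSV)
for s,c in comp(cv2.inRange(h,(20,120,80),(36,255,255))):print("yel",s,c,onz(k,c,.055))
print(np.abs(px(k,[.58,-.28,.06])-px(k,[.59,-.28,.06])))
im=cv2.imread("pics/rawA.png")[165:240,270:380];b=cv2.imread("pics/rawB.png")[165:240,270:380]
cv2.imwrite("pics/w6.png",cv2.resize(np.vstack([im,b]),None,fx=4,fy=4,interpolation=cv2.INTER_CUBIC)[:600])
E
```

```text
red [381, 84, 15, 8, 65] [387.49230769  87.07692308] [0.62747535 0.15808919 0.057     ]
red [383, 107, 17, 7, 67] [390.91044776 110.23880597] [0.63227336 0.13636485 0.057     ]
red [314, 221, 14, 14, 160] [320.55   227.3625] [0.56223364 0.01130463 0.057     ]
knob [290, 103, 51, 44, 1310] (313.5, 126.5) 26.617761611938477 [0.55575869 0.12186601 0.1       ]
yel [307, 186, 20, 23, 294] [317.21088435 197.2585034 ] [ 0.57985522 -0.28849653  0.055     ]
[10.3117198   0.01621962]
```

View pics/w6.png

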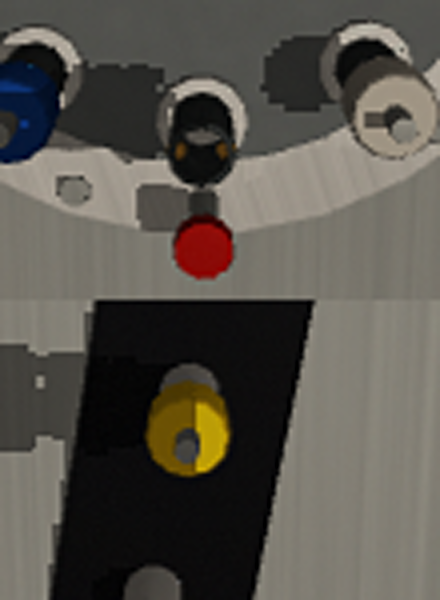

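Mouth centre of pocket 4 is at px (320.9,203) in view A, and the sleeve top centre is at px (317.2,198.5) in view B. Both were taken at the same yaw, so the camera bias cancels if I grasp and insert at yaw 0.

```bash
python3 - <<'E'
from h import *
def L(n):
    a=np.load(f"o{n}.npy");return cam("wrist",dict(position=a[:3],tool_rot=a[3:]))
pk=onz(L("A"),(320.5,202.8),.088);b=onz(L("B"),(316.9,198.1),.06);print("pocket",pk,"bur",b)
eoat.gripper_to(.06,50)
arm.move_ptp([b[0],b[1],.1],quat(0))
hit=arm.line_to([b[0],b[1],.005],vel=.1,max_force=6)
o=readout.get_obs();print(hit,o["time_s"],o["position"],o["contact_force"])
if not hit:
    eoat.gripper_to(0,50);o=readout.get_obs();zr=o["position"][2]
    print(o["time_s"],o["finger_gap"],o["gripper_force"],o["position"],o["contact_force"],o["ft_torque"])
    np.save("st.npy",np.r_[zr,pk,b])
    if o["finger_gap"]>.015:
        arm.line_to([b[0],b[1],.13],vel=.1);o=readout.get_obs();print(o["time_s"],o["finger_gap"],o["gripper_force"],o["contact_force"])
E
```

```text
pocket [0.56208279 0.04878224 0.088     ] bur [ 0.5795869  -0.28799662  0.06      ]
False 22.7667 [ 0.57998066 -0.28828396  0.00581439] [-0.18504199 -0.25290363 -0.06988131]
23.2167 0.01924935011246149 48.81647229194641 [ 0.57977569 -0.2881044   0.00552159] [-0.03247061  0.22677998  4.40289452] [0.08070064 0.14065698 0.04927108]
24.6167 0.019144093746698117 48.78646373748779 [-1.05521401  0.36953736 -0.16159798]
```

```bash
python3 - <<'E'
from h import *
st=np.load("st.npy");zr=st[0];pk=st[1:4]
X=.5623
arm.move_ptp([X,pk[1],.13],quat(0))
arm.line_to([X,pk[1],zr+.048+.024],vel=.08);arm.hold(.3)
o=readout.get_obs();k=cam("wrist",o);im=eyes.camera("wrist");print(o["time_s"],o["position"],o["contact_force"])
def yel(im,k,z):
    m=cv2.inRange(cv2.cvtColor(im,cv2.COLOR_RGB2HSV),(20,120,80),(36,255,255));n,l,s,c=cv2.connectedComponentsWithStats(m)
    for i in range(1,n):
        if s[i,4]>25:print(s[i],c[i],onz(k,c[i],z))
yel(im,k,.122);S,D=eyes.camera("scene"),eyes.camera("side")
print("scene");yel(S,cam("scene"),.122);print("side");yel(D,cam("side"),.122)
P=[X,pk[1],.088];print(px(cam("scene"),P),px(cam("side"),P),px(k,P))
r=lambda a:cv2.resize(a,(400,300),interpolation=cv2.INTER_CUBIC)
cv2.imwrite("pics/w7.png",np.vstack([np.hstack([im[100:400,120:520],r(S[170:230,280:360])]),np.hstack([r(D[160:220,270:350]),r(im[130:280,220:420])])])[...,::-1])
E
```

```text
27.0 [0.56242671 0.04879416 0.07782886] [-0.15714954  0.41378428 -0.22522934]
[ 299  241   42   55 1668] [319.66426859 266.42865707] [0.56210768 0.04804973 0.122     ]
scene
side
[308 179   9  13  95] [312.27368421 185.06315789] [0.56400488 0.04839265 0.122     ]
[312.31319392 204.34462836] [311.3381919  196.56635327] [319.93710459 237.21111694]
```

View pics/w7.png

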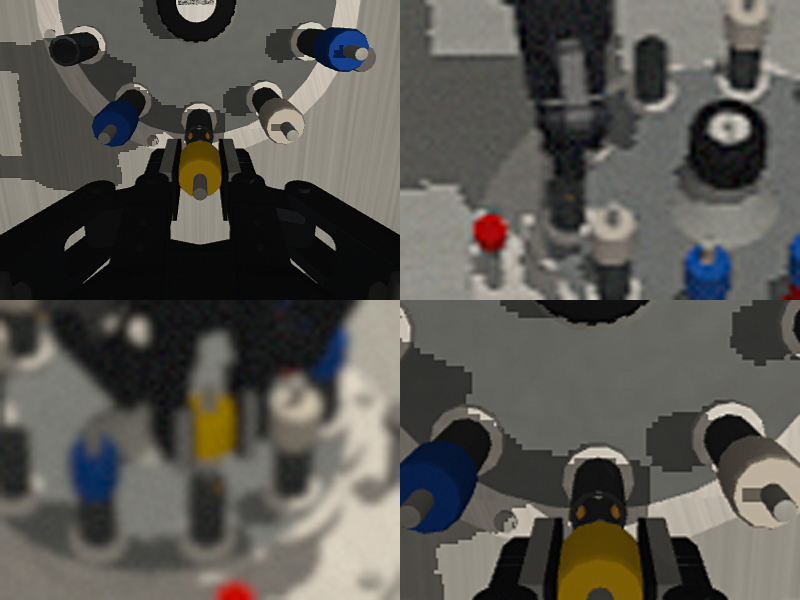

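The bur sits centred over the dark mouth with its sleeve about in line with the tube in every view. I'll descend in steps, logging the forces.

```bash
python3 - <<'E'
from h import *
st=np.load("st.npy");zr=st[0];pk=st[1:4];X=.5623
o=readout.get_obs();k=cam("wrist",o);print(px(k,[X,pk[1],.132]),"seen top centre ~ (319.7,275)")
F=np.mean([(arm.hold(.03),readout.get_obs()["contact_force"])[1] for _ in range(8)],0);print("F0",F);np.save("F0.npy",F)
for h in(.02,.017,.014,.012,.010,.009,.008):
    hit=arm.line_to([X,pk[1],zr+.048+h],vel=.02,max_force=3)
    f=np.mean([(arm.hold(.02),readout.get_obs()["contact_force"])[1] for _ in range(4)],0)
    o=readout.get_obs();print(h,hit,round(o["time_s"],2),round(o["position"][2]-zr-.048,4),(f-F).round(2),o["ft_torque"].round(2))
    if hit:break
E
```

```text
[320.27932299 275.99347563] seen top centre ~ (319.7,275)
F0 [-0.11538582 -0.08900723 -0.6811346 ]
0.02 False 27.83 0.0199 [0.08 0.28 0.07] [-0.01 -0.07 -0.01]
0.017 False 28.2 0.017 [0.02 0.55 0.49] [ 0.02 -0.    0.06]
0.014 False 28.57 0.014 [0.44 0.02 0.13] [-0.01  0.02 -0.01]
0.012 False 28.88 0.012 [ 0.12 -0.11 -0.02] [-0.02 -0.01 -0.03]
0.01 False 29.2 0.0099 [0.2  0.03 0.46] [-0.    0.03 -0.03]
0.009 False 29.52 0.009 [-0.43 -0.13  0.36] [0.   0.06 0.02]
0.008 False 29.83 0.008 [ 0.   -0.25  0.25] [ 0.    0.07 -0.05]
```

It is in the bore with no side load. Now the gentle press, in small steps, watching for the snap.

```bash
python3 - <<'E'
from h import *
st=np.load("st.npy");zr=st[0];pk=st[1:4];X=.5623;F=np.load("F0.npy");pkf=0
for h in np.arange(.007,-.0095,-.0006):
    arm.line_to([X,pk[1],zr+.048+h],vel=.015)
    f=np.mean([(arm.hold(.015),readout.get_obs()["contact_force"])[1] for _ in range(5)],0)-F
    o=readout.get_obs();print(round(h,4),round(o["time_s"],2),round(o["position"][2]-zr-.048,4),f.round(2),round(o["finger_gap"],4))
    pkf=max(pkf,f[2])
    if f[2]>10.3 or (pkf>3.5 and f[2]<pkf-1.2):print("stop",pkf);break
E
```

```text
0.007 30.17 0.007 [-0.6   0.01  0.27] 0.0191
0.0064 30.5 0.0064 [-0.64  0.34  0.77] 0.0191
0.0058 30.83 0.0058 [-1.    0.49  1.14] 0.0196
0.0052 31.17 0.0052 [-1.27  0.22  2.24] 0.0193
0.0046 31.5 0.0046 [-1.24  0.25  2.33] 0.0189
0.004 31.83 0.004 [-1.11  0.02  2.54] 0.0192
0.0034 32.17 0.0034 [-1.33 -0.27  2.69] 0.0194
0.0028 32.5 0.0028 [-1.17  0.01  2.95] 0.0191
0.0022 32.83 0.0022 [-1.22 -0.25  3.11] 0.0185
0.0016 33.17 0.0016 [-1.55 -0.4   3.53] 0.019
0.001 33.5 0.001 [-1.18 -0.17  4.21] 0.0189
0.0004 33.83 0.0005 [-0.93 -0.17  4.48] 0.0192
-0.0002 34.17 -0.0001 [-0.94  0.15  4.61] 0.0188
-0.0008 34.5 -0.0008 [-0.48  0.25  5.18] 0.0189
-0.0014 34.83 -0.0014 [-0.77  0.06  5.25] 0.0189
-0.002 35.17 -0.0019 [-0.55  0.08  5.71] 0.0188
-0.0026 35.5 -0.0025 [-0.67  0.26  6.32] 0.0191
-0.0032 35.83 -0.0033 [-0.23  0.12  4.  ] 0.0193
stop 6.322877840334149
```

A clean snap: 6.3 N dropped to 4.0 N, which matches the spring alone at 3.3 mm down, so the bur is home and far from the stop. I'll press slightly to confirm, ease back up, release and check.

```bash
python3 - <<'E'
from h import *
st=np.load("st.npy");zr=st[0];pk=st[1:4];X=.5623;F=np.load("F0.npy")
for h in(-.0045,-.003,-.0015,-.0003):
    arm.line_to([X,pk[1],zr+.048+h],vel=.015)
    f=np.mean([(arm.hold(.02),readout.get_obs()["contact_force"])[1] for _ in range(6)],0)-F
    print(h,f.round(2))
eoat.gripper_to(.033);arm.hold(.2)
o=readout.get_obs();print(o["time_s"],o["finger_gap"],o["contact_force"])
arm.line_to([X,pk[1],.14],vel=.08)
arm.move_ptp([.5625,.062,.2],quat(0));arm.hold(.3)
o=readout.get_obs();k=cam("wrist",o);im=eyes.camera("wrist");D=eyes.camera("side")
cv2.imwrite("pics/w8.png",im[...,::-1])
def yel(im,k,z):
    m=cv2.inRange(cv2.cvtColor(im,cv2.COLOR_RGB2HSV),(20,120,80),(36,255,255));n,l,s,c=cv2.connectedComponentsWithStats(m)
    for i in range(1,n):
        if s[i,4]>25:print(s[i],c[i],onz(k,c[i],z))
yel(im,k,.1);yel(D,cam("side"),.1);print(o["time_s"],px(k,[X,pk[1],.108]),px(k,[X,pk[1],.104]),px(cam("side"),[X,pk[1],.098]))
h=cv2.cvtColor(im,cv2.COLOR_RGB2HSV);m=cv2.inRange(h,(0,150,90),(8,255,255))|cv2.inRange(h,(172,150,90),(180,255,255))
n,l,s,c=cv2.connectedComponentsWithStats(m);print([(s[i].tolist()) for i in range(1,n) if s[i,4]>30])
E
```

```text
-0.0045 [-0.62  0.12  5.19]
-0.003 [-0.57  0.32  3.6 ]
-0.0015 [-0.52  0.06  2.36]
-0.0003 [-0.45 -0.07  1.91]
37.725 0.03324115807512335 [0.54253036 0.09826413 0.33372498]
[309 194  22  25 328] [320.50609756 206.62195122] [0.56252638 0.0473398  0.1       ]
[137   7  18  16  85] [145.27058824  14.61176471] [0.26833048 1.0338798  0.1       ]
[307 187  10  14 109] [311.33027523 193.39449541] [0.56156285 0.04668319 0.1       ]
39.6167 [320.26986828 207.6499767 ] [320.26846993 206.3878627 ] [311.3583341  193.27132822]
[[380, 83, 15, 8, 66], [382, 106, 17, 7, 71], [313, 220, 15, 14, 162]]
```

The yellow sleeve is where a home bur must be: side view (311.3,193.4) against (311.4,193.3) predicted. The rotor is unchanged and the arm is clear, so I'm handing in.

```bash
python3 -c "
from station import arm
print(arm.finish_job())"
```

```text
the job is handed in; nothing more can be done
None
```

I turned the magazine two clicks so that pocket 4 rests at the red cap, and the yellow bur snapped home there (peak 6.3 N, socket well clear of its stop); I handed the job in at about 40 s.

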